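# Empty the tilting rinse pot into the steel tray

### The job

Tip the tilting rinse pot right over so that both rinsed nuts and both bushes drop out into the square steel tray (not the round tub on the other side), then swing the pot back upright. Leave the tub, the wrench and the two loose rocker arms where they are.

Things in the scene. Friction and masses are not known exactly. Their poses are not given: they have to be found in the camera images.
- pivot (a point): centre of the pot on its tilt axis, 175 mm above the bench, on a dark steel stand bolted down, with two posts (20 mm wide along y, 71 mm either side along x). x lies along the tilt axis, the handle being on the -x side; y is level, z up. The tray stands on the +y or the -y side, the tub on the other. The stand's place and yaw differ from run to run
- pot (a joint): tilt of the pot, rad: 0 upright; positive tips the mouth towards the pivot's +y, negative towards -y; stops at -2.25 and 2.25. It stays where it is left (friction 0.4 N m: 5 to 10 N at the handle). The pieces slide out fully only when it is tipped to about 2 rad
- pot_grip (a point): middle of the handle grip, a round black bar 16 mm thick, 90 mm long, parallel to the tilt axis, held at its pivot-side end by a flat steel arm on the pot. It is 85 mm from the tilt axis, straight above it when the pot is upright: at tilt q it lies at (-0.138, 0.085 sin q, 0.085 cos q) m in the pivot's frame. Its x axis runs along the bar; z points away from the tilt axis
- pot_mouth (a point): centre of the pot's mouth, level with the rim; z points out of it. The pot is a round aluminium bucket 110 mm deep, 84 mm wide at the bottom, 110 mm across the mouth, 3 mm wall; its bottom lies 30 mm below the tilt axis and its mouth 80 mm above
- tray: square open steel tray, 170 x 170 mm outside, 50 mm high, 3 mm walls, 0.9 kg, loose on the bench, its centre about 112 mm beside the pivot; origin at the centre of its underside, x and y along its sides
- tub: round open white plastic tub, 156 mm across the rim, 60 mm high, empty, on the other side of the pot; origin at the centre of its underside; to be left empty and in place
- nut0: dark steel hex nut, 24 mm across flats, 13 mm thick, 35 g; starts inside the pot; origin at the centre of one flat face
- nut1: dark steel hex nut, 24 mm across flats, 13 mm thick, 35 g; starts inside the pot; origin at the centre of one flat face
- bush0: steel bush (short tube), 26 mm outside diameter, 22 mm long, 60 g; starts inside the pot; origin at the centre of one end face
- bush1: steel bush (short tube), 26 mm outside diameter, 22 mm long, 60 g; starts inside the pot; origin at the centre of one end face
- wrench: steel wrench, 220 mm long, lying flat on the bench; origin under its middle, x along it; a bystander
- rocker0: dark steel rocker arm, 64 x 28 x 20 mm, lying beside the stand on the handle's side; origin at its underside; a bystander
- rocker1: a second rocker arm, the same

How it is judged:
By the outcome, as a careful person would: the job done as asked, in the order asked, and still so for the second after the job is handed in, with the robot touching nothing.
It also fails if it takes over 48 s, if anything falls off the work surface, if the arm or the gripper's body presses on something with over 40 N, if the wrist force passes 120 N, or if a joint passes its speed limit or range.

### The arm

A 6-joint arm with a two-finger parallel gripper is mounted at the origin on the work surface. World frame = base frame: x ahead of the robot, y to its left, z up, the work surface at z = 0. Lengths are in m, angles in degrees, forces in N, time in s.
With the tool pointing down it reaches from about 0.275 to 0.975 m from the base axis. Payload 8.4 kg.
Tool frame: the origin (TCP) lies at the very end of the fingers, on their centre line; the grasp point (between the pads) lies 19 mm behind it; z points along the fingers, y is the line along which they close (so a half turn about z gives the same grasp; the last joint's range is limited). The gripper opens to 92 mm and grips with 3 to 60 N. Pads are 20 mm wide; open, the fingers measure 128 mm over their backs; the gripper's body (75 mm by 189 mm) begins 69 mm behind the grasp point.
Start: joints at [63.976, 20.225, 93.587, -0, 66.188, -0.138], TCP at [0.273, 0.562, 0.215] pointing down, gripper open.
Joint ranges: [-150.9, 150.9], [-52.94, 120.26], [3.33, 152.33], [-74.26, 254.26], [0, 154.13], [-172.89, 172.89]. Speed limits (degrees/s): [127.2, 127.2, 159.86, 180, 180, 180].

### API

Orientations are given as [roll, pitch, yaw] about the fixed x, y, z axes, in that order (R = Rz(yaw) Ry(pitch) Rx(roll)).
In Python, from rig import arm gives the robot as it stands. The module is installed in compiled form; this text tells all that it offers.
- The arm moves only by the tool jog_arm, never from a script. Its arguments are lists of equal length, an entry for each row: "linear": the shift along the tool's x, y, z as a fraction of full scale, a list of three; "twist": the turn, a rotation vector about the tool's x, y, z as a fraction of full scale, a list of three; "grip": the gripper command: -1 is shut, 1 is fully open, values between are in proportion. A call has 1 to 5 rows; each row shifts and turns the commanded pose from where the row before left it, along the tool's axes as they then stand; what a row does not reach is not made up. Full scale, the value 1, is 25 mm for a shift and 0.12 rad for a turn. A row lasts 1/10 s, in which the tool goes at most 50 mm and 8.59 degrees, less where a joint would pass 70% of its speed; a pose out of reach is approached as far as the arm can. A call with a number of a shift or a turn outside -1 to 1 is refused whole. A call with a gripper value outside its range is refused whole. The fingers move at their own pace and stop on an object; "squeeze" is the grip in N (left out, the last holds). Time passes only in rows, so rows that do not move let the fingers close. It gives the time, the measured TCP pose, the force, the opening and the grip force at its end, in the units of the state.
- arm.read_state(): the state, without advancing time (a new reading comes with each control period).
- arm.capture(name): name is "scene" or "top" or "wrist"; returns a dict with "img" (480x640x3 uint8, red, green, blue), "mtx" (3x3 intrinsics, pixels), "world_from_camera" (4x4, takes a point from camera to world coordinates). Camera axes: x right, y down, z forward; pixel columns grow to the right and rows downward; lengths in m; the calibration is good to about 2 mm. A picture is of the moment at which its call begins. There is no depth.
- arm.close_job(): hands the job in; it is judged then, once.
Trained networks look in the newest picture that a camera, given by its name, has taken for a name from the list of things; names that differ only in an ending like _2 or _b are one class to them, and where a whole thing is asked for, a point or a joint stands for the part that bears it (a point fixed in the world has none). Each returns a list of dicts, best first, with "p" (0 to 1); they miss things now and then, are a little off and sometimes report something else, mostly with a low value. They report only what shows in the picture. A call takes as long as a camera call.
- arm.spot_in(camera, label): "box" ([left, top, right, bottom] in pixels, round what is visible of it).
- arm.trace(camera, label): "pixels" (480x640 bool, what is visible of it) and "box" ([left, top, right, bottom] in pixels, round what is visible of it).
- arm.landmark_of(camera, label): "pixel" ([column, row] in pixels: a listed point, or the origin of a listed thing).
The state is a dict: "time": time; "qpos": joint angles; "qd": joint speeds; "joint_torque": joint torques, N m; "tcp_pos": TCP position; "orientation": TCP orientation; "wrist_force": force on the tool from outside, world axes, zero at the start; "ft_torque": the same for the moment, N m; "gripper_width": opening from 0.0 (shut) to 1.0 (fully open); "grip_force": force on a finger pad.
Only numpy, scipy, OpenCV 4.12 (cv2) and the standard library are available. Lean on these libraries where they do the work, as an engineer would, in place of code of your own. Each camera call takes 0.05 s, during which the arm holds its last target. There are 200 camera calls.

## Working session

There is one attempt and no reset: what is moved stays moved. The work goes in short steps, Python scripts to look and compute and a tool call to move; the robot and the scene stay as the last step left them, time stands still between calls to the robot, and variables do not carry over. Pictures are saved under pics/ and viewed, at most 10 in all, crops included, and the job is handed in when it is done.

Besides the shell and the picture viewer there is one more tool, called after "Request:" as name(argument=value, ...), one argument or row to a line, values as JSON. jog_arm: Moves the arm, as the interface text tells. Shift numbers are shares of 25 mm and turn numbers shares of 0.12 rad, none past 1 either way. Its arguments: {"type":"object","properties":{"linear":{"type":"array","items":{"type":"array","items":{"type":"number"}}},"twist":{"type":"array","items":{"type":"array","items":{"type":"number"}}},"grip":{"type":"array","items":{"type":"number"}},"squeeze":{"type":"number"}},"required":["linear","twist","grip"]}

```bash
mkdir -p pics; ls; cat > h.py <<'E'
import numpy as np, cv2
from rig import arm
def ray(c,px):
    K=c["mtx"];T=np.array(c["world_from_camera"])
    d=T[:3,:3]@np.linalg.inv(K)@np.array([px[0],px[1],1.]);return T[:3,3],d/np.linalg.norm(d)
def atz(c,px,z):
    o,d=ray(c,px);return o+d*(z-o[2])/d[2]
def tri(rs):
    A=0;b=0
    for o,d in rs:
        P=np.eye(3)-np.outer(d,d);A=A+P;b=b+P@o
    return np.linalg.solve(A,b)
def proj(c,p):
    T=np.linalg.inv(c["world_from_camera"]);q=c["mtx"]@(T[:3,:3]@p+T[:3,3]);return q[:2]/q[2]
E
python3 - <<'E'
from h import *
cs={}
for n in ("scene","top"):
    c=cs[n]=arm.capture(n); cv2.imwrite(f"pics/{n}0.png",c["img"][:,:,::-1])
    for l in ("pivot","pot_grip","pot_mouth","tray","tub","rocker0","wrench"):
        print(n,l,[(np.round(d["pixel"]).tolist(),round(d["p"],2)) for d in arm.landmark_of(n,l)[:2]])
    np.save(f"{n}.npy",dict(mtx=c["mtx"],world_from_camera=c["world_from_camera"]),allow_pickle=True)
print(arm.read_state())
E
```

```text
pics
scene pivot [([362.0, 260.0], 0.71)]
scene pot_grip [([336.0, 176.0], 0.89)]
scene pot_mouth [([366.0, 235.0], 0.87)]
scene tray [([307.0, 319.0], 0.94)]
scene tub [([399.0, 284.0], 0.75), ([142.0, 311.0], 0.73)]
scene rocker0 [([248.0, 266.0], 0.89), ([406.0, 220.0], 0.57)]
scene wrench [([139.0, 313.0], 0.63)]
top pivot [([286.0, 197.0], 0.82), ([283.0, 189.0], 0.75)]
top pot_grip [([295.0, 246.0], 0.91), ([283.0, 193.0], 0.49)]
top pot_mouth [([458.0, 216.0], 0.71), ([284.0, 187.0], 0.64)]
top tray [([334.0, 199.0], 0.83), ([294.0, 245.0], 0.21)]
top tub [([254.0, 224.0], 0.91)]
top rocker0 [([231.0, 283.0], 0.55), ([374.0, 244.0], 0.51)]
top wrench [([454.0, 217.0], 0.95)]
{'time': 0.8, 'qpos': array([ 6.39769395e+01,  2.02236977e+01,  9.35886466e+01,  2.07188345e-04,
        6.61865910e+01, -1.39181338e-01]), 'qd': array([-0.05896506, -0.03194196, -0.03145007, -0.04625552, -0.05364885,
       -0.02483758]), 'joint_torque': array([ 2.86791445e-03, -5.93676460e+01, -3.34574747e+01,  7.01268995e-02,
        1.52116996e-02,  1.27820408e-05]), 'tcp_pos': array([0.27285629, 0.56228895, 0.21458878]), 'orientation': array([ 1.79998935e+02, -1.86963900e-04,  1.54116037e+02]), 'wrist_force': array([-0.68698999, -0.60872639, -0.09351677]), 'ft_torque': array([ 0.04087077,  0.0079196 , -0.04521141]), 'grip_force': 0.0, 'gripper_width': 0.9992346729117032}
```

```bash
python3 - <<'E'
from h import *
s=np.load("scene.npy",allow_pickle=True).item();t=np.load("top.npy",allow_pickle=True).item()
print("cams",np.round(s["world_from_camera"][:3,3],3),np.round(t["world_from_camera"][:3,3],3))
for n,a,b in (("piv",(362,260),(286,197)),("grip",(336,176),(295,246)),("mouth",(366,235),(284,187)),("tray",(307,319),(334,199)),("tub",(399,284),(254,224))):
    p=tri([ray(s,a),ray(t,b)]);print(n,p.round(3),proj(s,p).round(),proj(t,p).round())
print(atz(t,(334,199),0),atz(t,(254,224),0),atz(t,(286,197),.175),atz(t,(295,246),.26),atz(t,(284,187),.255))
a=cv2.imread("pics/scene0.png");b=cv2.imread("pics/top0.png")
cv2.imwrite("pics/both.png",np.vstack([cv2.resize(a[100:400,80:500],(800,571))]))
cv2.imwrite("pics/topc.png",cv2.resize(b[100:340,180:500],(800,600)))
E
```

```text
cams [ 1.147 -0.14   1.084] [ 0.355 -0.087  1.393]
piv [0.635 0.012 0.167] [361. 260.] [285. 197.]
grip [ 0.501 -0.02   0.258] [337. 176.] [296. 246.]
mouth [0.637 0.01  0.259] [365. 235.] [283. 187.]
tray [ 0.668 -0.103 -0.005] [303. 319.] [331. 199.]
tub [ 0.6    0.116 -0.02 ] [398. 284.] [253. 224.]
[ 0.66658795 -0.11104434  0.        ] [0.59650936 0.11147364 0.        ] [0.63288807 0.00947936 0.175     ] [ 0.50095953 -0.01830745  0.26      ] [0.63811256 0.00794726 0.255     ]
```

View pics/both.png

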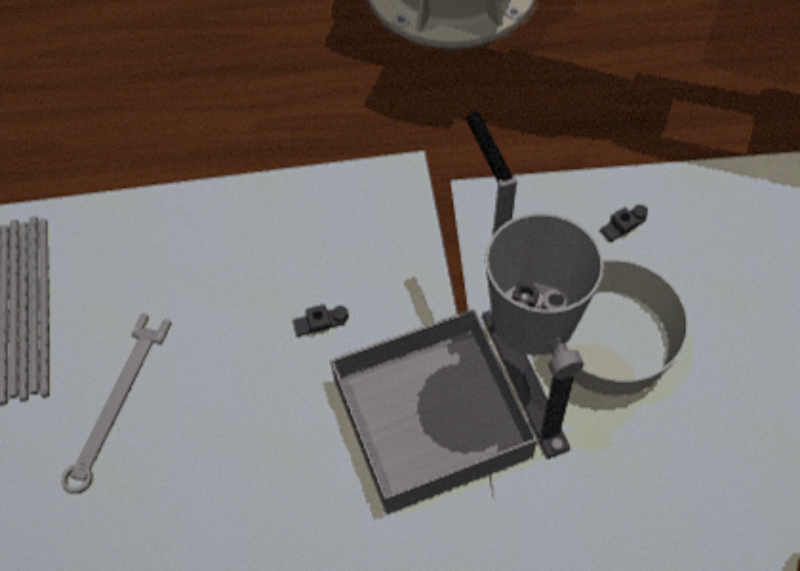

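View pics/topc.png

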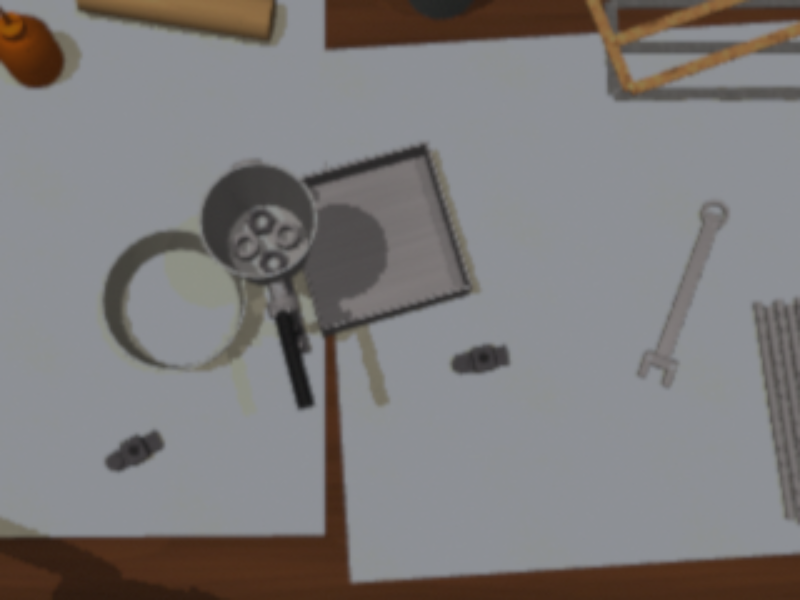

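The pot is upright with its handle towards the robot, at about (0.50, -0.02, 0.26). The tray is on the -y side, the stand's yaw is about 14°, and the four pieces show inside the pot. Next I raise the tool, turn it +40° and travel to above the handle.

Request:
jog_arm(
  linear=[
    [0,0,-1],
    [0,0,-1],
    [0,0,-1],
    [0,0,-1],
    [0,0,-1],
  ],
  twist=[
    [0,0,-1],
    [0,0,-1],
    [0,0,-1],
    [0,0,-1],
    [0,0,-1],
  ],
  grip=[1,1,1,1,1],
)

```text
time: 1.3
tcp_pos: [0.2728, 0.5622, 0.3407]
orientation: [180.0, 0.0, -171.2]
wrist_force: [-0.2, -0.6, -0.5]
gripper_width: 0.999
grip_force: 0.0
```

Request:
jog_arm(
  linear=[
    [0,0,-1],
    [0,0,-1],
    [0,-1,0],
    [0,-1,0],
    [0,-1,0],
  ],
  twist=[
    [0,0,-0.8],
    [0,0,0],
    [0,0,0],
    [0,0,0],
    [0,0,0],
  ],
  grip=[1,1,1,1,1],
)

```text
time: 1.8
tcp_pos: [0.291, 0.4887, 0.3897]
orientation: [180.0, 0.0, -166.0]
wrist_force: [0.0, 0.2, 0.3]
gripper_width: 0.998
grip_force: 0.0
```

Request:
jog_arm(
  linear=[
    [-0.13,-1,0],
    [-0.13,-1,0],
    [-0.13,-1,0],
    [-0.13,-1,0],
    [-0.13,-1,0],
  ],
  twist=[
    [0,0,0],
    [0,0,0],
    [0,0,0],
    [0,0,0],
    [0,0,0],
  ],
  grip=[1,1,1,1,1],
)

```text
time: 2.3
tcp_pos: [0.3372, 0.3712, 0.3897]
orientation: [180.0, 0.0, -166.0]
wrist_force: [0.7, -0.5, -0.2]
gripper_width: 0.997
grip_force: 0.0
```

Request:
jog_arm(
  linear=[
    [-0.13,-1,0],
    [-0.13,-1,0],
    [-0.13,-1,0],
    [-0.13,-1,0],
    [-0.13,-1,0],
  ],
  twist=[
    [0,0,0],
    [0,0,0],
    [0,0,0],
    [0,0,0],
    [0,0,0],
  ],
  grip=[1,1,1,1,1],
)

```text
time: 2.8
tcp_pos: [0.3832, 0.2538, 0.3897]
orientation: [180.0, 0.0, -166.0]
wrist_force: [0.1, -1.2, -0.1]
gripper_width: 0.997
grip_force: 0.0
```

Request:
jog_arm(
  linear=[
    [-0.13,-1,0],
    [-0.13,-1,0],
    [-0.13,-1,0],
    [-0.13,-1,0],
    [-0.13,-1,0],
  ],
  twist=[
    [0,0,0],
    [0,0,0],
    [0,0,0],
    [0,0,0],
    [0,0,0],
  ],
  grip=[1,1,1,1,1],
)

```text
time: 3.3
tcp_pos: [0.4292, 0.1364, 0.3897]
orientation: [180.0, 0.0, -166.0]
wrist_force: [-0.4, -0.2, 0.9]
gripper_width: 0.998
grip_force: 0.0
```

Request:
jog_arm(
  linear=[
    [-0.13,-1,0],
    [-0.13,-1,0],
    [-0.13,-1,0],
    [-0.13,-1,0],
    [-0.13,-0.8,0],
  ],
  twist=[
    [0,0,0],
    [0,0,0],
    [0,0,0],
    [0,0,0],
    [0,0,0],
  ],
  grip=[1,1,1,1,1],
)

```text
time: 3.8
tcp_pos: [0.474, 0.0236, 0.3897]
orientation: [-180.0, 0.0, -166.0]
wrist_force: [-0.1, 0.2, 0.2]
gripper_width: 1.001
grip_force: 0.0
```

```bash
python3 - <<'E'
from h import *
c=arm.capture("wrist"); cv2.imwrite("pics/w1.png",c["img"][:,:,::-1])
np.save("w1.npy",dict(mtx=c["mtx"],world_from_camera=c["world_from_camera"]),allow_pickle=True)
for l in ("pot_grip","pot_mouth","pivot"):
    for d in arm.landmark_of("wrist",l)[:2]: print(l,np.round(d["pixel"]),round(d["p"],2),atz(c,d["pixel"],dict(pot_grip=.26,pot_mouth=.255,pivot=.175)[l]).round(4))
print(c["world_from_camera"].round(3)); s=arm.read_state(); print(s["tcp_pos"],s["qpos"].round(1))
E
```

```text
pot_grip [265. 245.] 0.55 [ 0.5035 -0.0231  0.26  ]
pot_mouth [273. 372.] 0.69 [0.6371 0.0131 0.255 ]
[[-0.242  0.943  0.227  0.41 ]
 [ 0.97   0.235  0.055  0.008]
 [-0.001  0.233 -0.972  0.559]
 [ 0.     0.     0.     1.   ]]
[0.4735696  0.02498871 0.38952724] [   2.8   -1.1   97.4    0.    83.6 -101.1]
```

View pics/w1.png

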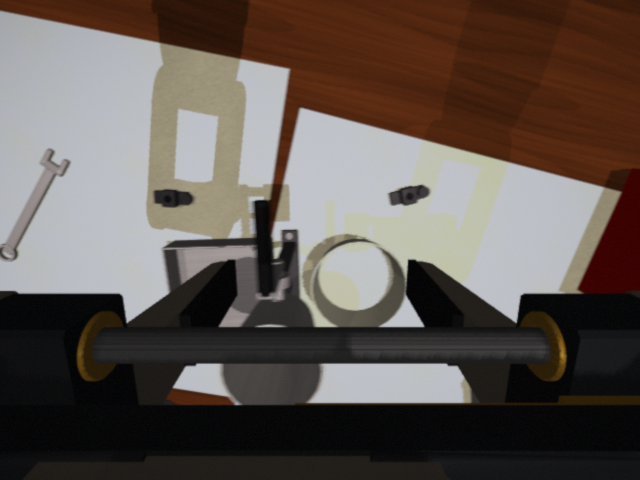

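The bar runs from about (261,201) to (264,293), nearly vertical in the wrist view. That means the tool's yaw nearly matches it.

```bash
python3 - <<'E'
from h import *
c=np.load("w1.npy",allow_pickle=True).item()
im=cv2.imread("pics/w1.png").max(2)
ys=np.arange(206,290,4);ctr=[]
for y in ys:
    r=np.where(im[y,250:276]<45)[0]; ctr.append(250+r.mean() if len(r) else np.nan)
print(np.round(ctr,1))
ok=~np.isnan(ctr);p=np.polyfit(ys[ok],np.array(ctr)[ok],1)
a=atz(c,(np.polyval(p,201),201),.262);b=atz(c,(np.polyval(p,293),293),.262)
print(a,b,(a+b)/2,np.linalg.norm(b-a),np.degrees(np.arctan2(*(b-a)[1::-1])))
E
```

```text
[263.  263.  263.5 264.  263.  263.  263.5 263.  262.  260.5 264.  264.5
 264.5 264.5 264.5 266.5 266.5 266.5 266.5 267.  267. ]
[ 0.46337513 -0.03368947  0.262     ] [ 0.54870039 -0.0110804   0.262     ] [ 0.50603776 -0.02238494  0.262     ] 0.08826986323355841 14.840897981259882
```

Request:
jog_arm(
  linear=[
    [-0.07,-0.71,0],
    [-0.06,-0.71,0],
    [-0.06,-0.71,0.5],
    [0,0,1],
    [0,0,1],
  ],
  twist=[
    [0,0,-0.15],
    [0,0,0],
    [0,0,0],
    [0,0,0],
    [0,0,0],
  ],
  grip=[1,1,1,1,1],
)

```text
time: 4.5
tcp_pos: [0.4919, -0.0247, 0.3267]
orientation: [-180.0, 0.1, -165.0]
wrist_force: [0.5, 0.6, 0.1]
gripper_width: 1.002
grip_force: 0.0
```

Request:
jog_arm(
  linear=[
    [0,0,1],
    [0,0,1],
    [0,0,1],
    [0,0,0.5],
    [0,0,0],
  ],
  twist=[
    [0,0,0],
    [0,0,0],
    [0,0,0],
    [0,0,0],
    [0,0,0],
  ],
  grip=[1,1,1,0.2,-0.2],
)

```text
time: 5.0
tcp_pos: [0.4907, -0.0246, 0.2383]
orientation: [179.9, -0.2, -164.9]
wrist_force: [0.2, 0.1, 0.4]
gripper_width: 0.851
grip_force: 0.0
```

Request:
jog_arm(
  linear=[
    [0,0,0],
    [0,0,0],
    [0,0,0],
    [0,0,0],
    [0,0,0],
  ],
  twist=[
    [0,0,0],
    [0,0,0],
    [0,0,0],
    [0,0,0],
    [0,0,0],
  ],
  grip=[-1,-1,-1,-1,-1],
  squeeze=25,
)

```text
time: 5.5
tcp_pos: [0.492, -0.0254, 0.24]
orientation: [-180.0, 0.0, -165.0]
wrist_force: [0.9, -0.3, -1.0]
gripper_width: 0.412
grip_force: 0.0
```

Request:
jog_arm(
  linear=[
    [0,0,0],
    [0,0,0],
    [0,0,0],
    [0,0,0],
  ],
  twist=[
    [0,0,0],
    [0,0,0],
    [0,0,0],
    [0,0,0],
  ],
  grip=[-1,-1,-1,-1],
  squeeze=25,
)

```text
time: 5.9
tcp_pos: [0.4918, -0.0254, 0.2396]
orientation: [180.0, -0.0, -165.0]
wrist_force: [-0.3, 0.1, -0.2]
gripper_width: 0.168
grip_force: 25.0
```

```bash
cat > plan.py <<'E'
# rows for an arc of the pot; pose kept in pivot y,z plane: tool x = -pivot x, tool y = pivot y (t=0), z down
import numpy as np
from scipy.spatial.transform import Rotation as R
D=.020;F=.35
def pose(q):
    t=-F*q; Rm=R.from_euler('x',t).as_matrix()@np.diag([-1.,1,-1])
    return np.array([0,.085*np.sin(q),.085*np.cos(q)])+D*Rm[:,2],Rm
def rows(qs):
    p,Rm=pose(qs[0]);L=[];T=[]
    for q in qs[1:]:
        p1,R1=pose(q)
        l=np.round(Rm.T@(p1-p)/.025,2)+0.; w=np.round((R.from_matrix(Rm.T@R1)).as_rotvec()/.12,2)+0.
        p=p+Rm@l*.025; Rm=Rm@R.from_rotvec(w*.12).as_matrix()
        L.append(l.tolist());T.append(w.tolist())
    return L,T
if __name__=="__main__":
    import sys
    a,b,n=float(sys.argv[1]),float(sys.argv[2]),int(sys.argv[3])
    L,T=rows(np.linspace(a,b,n+1))
    for i in range(0,n,5): print(L[i:i+5],T[i:i+5])
E
python3 plan.py 0 -2.15 35
```

```text
[[0.0, -0.19, 0.01], [0.0, -0.19, 0.01], [0.0, -0.19, 0.02], [0.0, -0.19, 0.03], [0.0, -0.19, 0.04]] [[-0.18, 0.0, 0.0], [-0.18, 0.0, 0.0], [-0.18, 0.0, 0.0], [-0.18, 0.0, 0.0], [-0.18, 0.0, 0.0]]
[[0.0, -0.19, 0.05], [0.0, -0.18, 0.06], [0.0, -0.18, 0.06], [0.0, -0.18, 0.07], [0.0, -0.18, 0.08]] [[-0.18, 0.0, 0.0], [-0.17, 0.0, 0.0], [-0.18, 0.0, 0.0], [-0.18, 0.0, 0.0], [-0.18, 0.0, 0.0]]
[[0.0, -0.17, 0.09], [0.0, -0.17, 0.09], [0.0, -0.16, 0.1], [0.0, -0.16, 0.11], [0.0, -0.16, 0.12]] [[-0.18, 0.0, 0.0], [-0.18, 0.0, 0.0], [-0.18, 0.0, 0.0], [-0.18, 0.0, 0.0], [-0.18, 0.0, 0.0]]
[[0.0, -0.15, 0.12], [0.0, -0.15, 0.13], [0.0, -0.14, 0.14], [0.0, -0.14, 0.14], [0.0, -0.13, 0.15]] [[-0.18, 0.0, 0.0], [-0.18, 0.0, 0.0], [-0.17, 0.0, 0.0], [-0.18, 0.0, 0.0], [-0.18, 0.0, 0.0]]
[[0.0, -0.12, 0.15], [0.0, -0.12, 0.16], [0.0, -0.11, 0.16], [0.0, -0.1, 0.17], [0.0, -0.1, 0.18]] [[-0.18, 0.0, 0.0], [-0.18, 0.0, 0.0], [-0.18, 0.0, 0.0], [-0.18, 0.0, 0.0], [-0.18, 0.0, 0.0]]
[[0.0, -0.09, 0.18], [0.0, -0.08, 0.18], [0.0, -0.08, 0.19], [0.0, -0.07, 0.19], [0.0, -0.06, 0.19]] [[-0.18, 0.0, 0.0], [-0.18, 0.0, 0.0], [-0.18, 0.0, 0.0], [-0.18, 0.0, 0.0], [-0.17, 0.0, 0.0]]
[[0.0, -0.05, 0.2], [0.0, -0.05, 0.2], [0.0, -0.03, 0.2], [0.0, -0.03, 0.2], [0.0, -0.02, 0.21]] [[-0.18, 0.0, 0.0], [-0.18, 0.0, 0.0], [-0.18, 0.0, 0.0], [-0.18, 0.0, 0.0], [-0.18, 0.0, 0.0]]
```

Request:
jog_arm(
  linear=[
    [0,-0.19,0.01],
    [0,-0.19,0.01],
    [0,-0.19,0.02],
    [0,-0.19,0.03],
    [0,-0.19,0.04],
  ],
  twist=[
    [-0.18,0,0],
    [-0.18,0,0],
    [-0.18,0,0],
    [-0.18,0,0],
    [-0.18,0,0],
  ],
  grip=[-1,-1,-1,-1,-1],
  squeeze=35,
)

```text
time: 6.4
tcp_pos: [0.4974, -0.0467, 0.2362]
orientation: [173.6, -0.0, -165.0]
wrist_force: [-3.6, 6.8, 8.2]
gripper_width: 0.164
grip_force: 35.0
```

Request:
jog_arm(
  linear=[
    [0,-0.19,0.05],
    [0,-0.18,0.06],
    [0,-0.18,0.06],
    [0,-0.18,0.07],
    [0,-0.18,0.08],
  ],
  twist=[
    [-0.18,0,0],
    [-0.17,0,0],
    [-0.18,0,0],
    [-0.18,0,0],
    [-0.18,0,0],
  ],
  grip=[-1,-1,-1,-1,-1],
)

```text
time: 6.9
tcp_pos: [0.5028, -0.0674, 0.2249]
orientation: [167.5, -0.0, -165.0]
wrist_force: [-2.7, 3.6, 7.9]
gripper_width: 0.166
grip_force: 35.0
```

Request:
jog_arm(
  linear=[
    [0,-0.17,0.09],
    [0,-0.17,0.09],
    [0,-0.16,0.1],
    [0,-0.16,0.11],
    [0,-0.16,0.12],
  ],
  twist=[
    [-0.18,0,0],
    [-0.18,0,0],
    [-0.18,0,0],
    [-0.18,0,0],
    [-0.18,0,0],
  ],
  grip=[-1,-1,-1,-1,-1],
)

```text
time: 7.4
tcp_pos: [0.507, -0.0834, 0.2074]
orientation: [161.3, -0.1, -165.0]
wrist_force: [-2.7, 5.3, 5.2]
gripper_width: 0.164
grip_force: 35.0
```

Request:
jog_arm(
  linear=[
    [0,-0.15,0.12],
    [0,-0.15,0.13],
    [0,-0.14,0.14],
    [0,-0.14,0.14],
    [0,-0.13,0.15],
  ],
  twist=[
    [-0.18,0,0],
    [-0.18,0,0],
    [-0.17,0,0],
    [-0.18,0,0],
    [-0.18,0,0],
  ],
  grip=[-1,-1,-1,-1,-1],
)

```text
time: 7.9
tcp_pos: [0.5097, -0.0935, 0.1853]
orientation: [155.1, -0.1, -165.0]
wrist_force: [-3.8, 4.7, 6.2]
gripper_width: 0.161
grip_force: 35.0
```

```bash
python3 - <<'E'
from h import *
s=arm.read_state(); print(s["qpos"].round(1),s["wrist_force"].round(1),s["tcp_pos"].round(4))
E
```

```text
[ -23.7   21.7  100.1   19.8   75.3 -136.7] [-3.8  4.7  6.2] [ 0.5097 -0.0935  0.1853]
```

Request:
jog_arm(
  linear=[
    [0,-0.12,0.15],
    [0,-0.12,0.16],
    [0,-0.11,0.16],
    [0,-0.1,0.17],
    [0,-0.1,0.18],
  ],
  twist=[
    [-0.18,0,0],
    [-0.18,0,0],
    [-0.18,0,0],
    [-0.18,0,0],
    [-0.18,0,0],
  ],
  grip=[-1,-1,-1,-1,-1],
)

```text
time: 8.4
tcp_pos: [0.5104, -0.0964, 0.161]
orientation: [149.0, -0.1, -164.9]
wrist_force: [-4.4, 3.7, 7.6]
gripper_width: 0.163
grip_force: 35.0
```

Request:
jog_arm(
  linear=[
    [0,-0.09,0.18],
    [0,-0.08,0.18],
    [0,-0.08,0.19],
    [0,-0.07,0.19],
    [0,-0.06,0.19],
  ],
  twist=[
    [-0.18,0,0],
    [-0.18,0,0],
    [-0.18,0,0],
    [-0.18,0,0],
    [-0.17,0,0],
  ],
  grip=[-1,-1,-1,-1,-1],
)

```text
time: 8.9
tcp_pos: [0.5093, -0.0919, 0.1366]
orientation: [142.8, -0.0, -164.9]
wrist_force: [-3.2, 1.5, 9.5]
gripper_width: 0.163
grip_force: 35.0
```

```bash
python3 - <<'E'
from h import *
s=arm.read_state(); print(s["qpos"].round(1),s["wrist_force"].round(1),s["tcp_pos"].round(4))
E
```

```text
[ -28.2   31.2   97.9   26.5   79.6 -144.9] [-3.2  1.5  9.5] [ 0.5093 -0.0919  0.1366]
```

Last arc segment, then hold so the pieces slide out.

Request:
jog_arm(
  linear=[
    [0,-0.05,0.2],
    [0,-0.05,0.2],
    [0,-0.03,0.2],
    [0,-0.03,0.2],
    [0,-0.02,0.21],
  ],
  twist=[
    [-0.18,0,0],
    [-0.18,0,0],
    [-0.18,0,0],
    [-0.18,0,0],
    [-0.18,0,0],
  ],
  grip=[-1,-1,-1,-1,-1],
)

```text
time: 9.4
tcp_pos: [0.5063, -0.0805, 0.1141]
orientation: [136.7, -0.0, -164.9]
wrist_force: [-2.7, -2.2, 8.0]
gripper_width: 0.168
grip_force: 35.0
```

Request:
jog_arm(
  linear=[
    [0,0,0],
    [0,0,0],
    [0,0,0],
    [0,0,0],
    [0,0,0],
  ],
  twist=[
    [0,0,0],
    [0,0,0],
    [0,0,0],
    [0,0,0],
    [0,0,0],
  ],
  grip=[-1,-1,-1,-1,-1],
)

```text
time: 9.9
tcp_pos: [0.5061, -0.0802, 0.1135]
orientation: [136.8, -0.0, -164.9]
wrist_force: [-2.2, 4.8, 0.1]
gripper_width: 0.163
grip_force: 35.0
```

Request:
jog_arm(
  linear=[
    [0,0,0],
    [0,0,0],
    [0,0,0],
    [0,0,0],
    [0,0,0],
  ],
  twist=[
    [0,0,0],
    [0,0,0],
    [0,0,0],
    [0,0,0],
    [0,0,0],
  ],
  grip=[-1,-1,-1,-1,-1],
)

```text
time: 10.4
tcp_pos: [0.5062, -0.0802, 0.1135]
orientation: [136.8, -0.0, -164.9]
wrist_force: [-2.2, 4.5, 0.4]
gripper_width: 0.163
grip_force: 35.0
```

```bash
python3 - <<'E'
from h import *
a=arm.capture("scene")["img"][:,:,::-1]; 
for l in ("nut0","bush0","pot_mouth"): print(l,[(np.round(d["pixel"]).tolist(),round(d["p"],2)) for d in arm.landmark_of("scene",l)[:4]])
cv2.imwrite("pics/s2.png",cv2.resize(a[140:380,220:500],(700,600)))
E
python3 plan.py -2.15 0 35
```

```text
nut0 [([295.0, 311.0], 0.55), ([304.0, 341.0], 0.44), ([312.0, 307.0], 0.2)]
bush0 [([298.0, 325.0], 0.6), ([316.0, 308.0], 0.53)]
pot_mouth []
[[0.0, 0.03, -0.2], [0.0, 0.03, -0.21], [0.0, 0.04, -0.2], [0.0, 0.05, -0.2], [0.0, 0.06, -0.19]] [[0.18, 0.0, 0.0], [0.18, 0.0, 0.0], [0.18, 0.0, 0.0], [0.18, 0.0, 0.0], [0.18, 0.0, 0.0]]
[[0.0, 0.06, -0.19], [0.0, 0.07, -0.19], [0.0, 0.08, -0.19], [0.0, 0.09, -0.18], [0.0, 0.09, -0.18]] [[0.18, 0.0, 0.0], [0.17, 0.0, 0.0], [0.18, 0.0, 0.0], [0.18, 0.0, 0.0], [0.18, 0.0, 0.0]]
[[0.0, 0.11, -0.17], [0.0, 0.1, -0.16], [0.0, 0.12, -0.17], [0.0, 0.12, -0.15], [0.0, 0.13, -0.15]] [[0.18, 0.0, 0.0], [0.18, 0.0, 0.0], [0.18, 0.0, 0.0], [0.18, 0.0, 0.0], [0.18, 0.0, 0.0]]
[[0.0, 0.13, -0.15], [0.0, 0.14, -0.14], [0.0, 0.14, -0.13], [0.0, 0.15, -0.13], [0.0, 0.16, -0.12]] [[0.18, 0.0, 0.0], [0.18, 0.0, 0.0], [0.18, 0.0, 0.0], [0.17, 0.0, 0.0], [0.18, 0.0, 0.0]]
[[0.0, 0.15, -0.11], [0.0, 0.17, -0.11], [0.0, 0.16, -0.09], [0.0, 0.18, -0.09], [0.0, 0.17, -0.09]] [[0.18, 0.0, 0.0], [0.18, 0.0, 0.0], [0.18, 0.0, 0.0], [0.18, 0.0, 0.0], [0.18, 0.0, 0.0]]
[[0.0, 0.18, -0.07], [0.0, 0.18, -0.07], [0.0, 0.18, -0.06], [0.0, 0.19, -0.05], [0.0, 0.18, -0.05]] [[0.18, 0.0, 0.0], [0.18, 0.0, 0.0], [0.18, 0.0, 0.0], [0.18, 0.0, 0.0], [0.18, 0.0, 0.0]]
[[0.0, 0.19, -0.03], [0.0, 0.19, -0.03], [0.0, 0.19, -0.02], [0.0, 0.19, -0.01], [0.0, 0.2, 0.0]] [[0.17, 0.0, 0.0], [0.18, 0.0, 0.0], [0.18, 0.0, 0.0], [0.18, 0.0, 0.0], [0.18, 0.0, 0.0]]
```

View pics/s2.png

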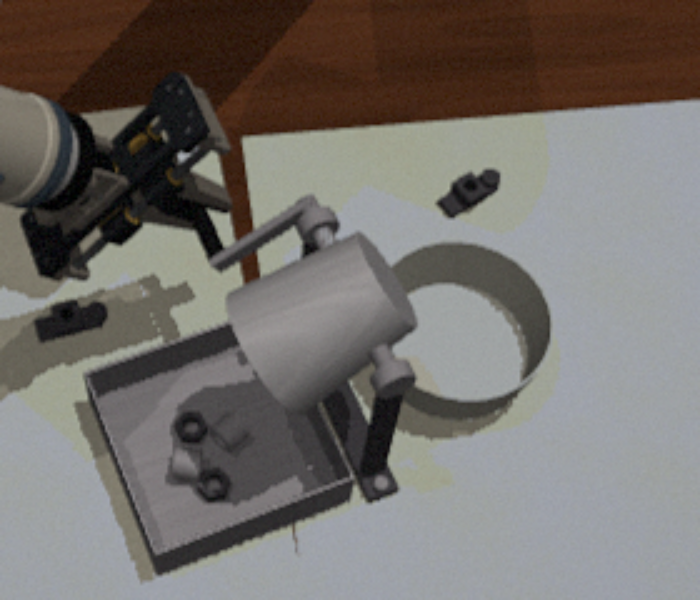

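The pot is tipped about 2.1 rad. All four pieces lie in the tray: nuts at crop (190,425) and (213,485), bushes at (235,432) and (185,462). The rockers and tub haven't moved. Swinging back.

Request:
jog_arm(
  linear=[
    [0,0.03,-0.2],
    [0,0.03,-0.21],
    [0,0.04,-0.2],
    [0,0.05,-0.2],
    [0,0.06,-0.19],
  ],
  twist=[
    [0.18,0,0],
    [0.18,0,0],
    [0.18,0,0],
    [0.18,0,0],
    [0.18,0,0],
  ],
  grip=[-1,-1,-1,-1,-1],
)

```text
time: 11.1
tcp_pos: [0.5091, -0.0916, 0.1352]
orientation: [143.0, -0.1, -164.9]
wrist_force: [-1.6, 9.2, -6.6]
gripper_width: 0.161
grip_force: 35.0
```

Request:
jog_arm(
  linear=[
    [0,0.06,-0.19],
    [0,0.07,-0.19],
    [0,0.08,-0.19],
    [0,0.09,-0.18],
    [0,0.09,-0.18],
  ],
  twist=[
    [0.18,0,0],
    [0.17,0,0],
    [0.18,0,0],
    [0.18,0,0],
    [0.18,0,0],
  ],
  grip=[-1,-1,-1,-1,-1],
)

```text
time: 11.6
tcp_pos: [0.5104, -0.0964, 0.1596]
orientation: [149.2, -0.1, -165.0]
wrist_force: [-0.6, 9.7, -9.1]
gripper_width: 0.163
grip_force: 35.0
```

Request:
jog_arm(
  linear=[
    [0,0.11,-0.17],
    [0,0.1,-0.16],
    [0,0.12,-0.17],
    [0,0.12,-0.15],
    [0,0.13,-0.15],
  ],
  twist=[
    [0.18,0,0],
    [0.18,0,0],
    [0.18,0,0],
    [0.18,0,0],
    [0.18,0,0],
  ],
  grip=[-1,-1,-1,-1,-1],
)

```text
time: 12.1
tcp_pos: [0.5098, -0.0941, 0.1838]
orientation: [155.4, -0.1, -165.0]
wrist_force: [-0.2, 4.8, -11.2]
gripper_width: 0.157
grip_force: 35.0
```

Request:
jog_arm(
  linear=[
    [0,0.13,-0.15],
    [0,0.14,-0.14],
    [0,0.14,-0.13],
    [0,0.15,-0.13],
    [0,0.16,-0.12],
  ],
  twist=[
    [0.18,0,0],
    [0.18,0,0],
    [0.18,0,0],
    [0.17,0,0],
    [0.18,0,0],
  ],
  grip=[-1,-1,-1,-1,-1],
)

```text
time: 12.6
tcp_pos: [0.5073, -0.0844, 0.2072]
orientation: [161.6, -0.0, -165.0]
wrist_force: [-1.2, 3.4, -13.6]
gripper_width: 0.163
grip_force: 35.0
```

Request:
jog_arm(
  linear=[
    [0,0.15,-0.11],
    [0,0.17,-0.11],
    [0,0.16,-0.09],
    [0,0.18,-0.09],
    [0,0.17,-0.09],
  ],
  twist=[
    [0.18,0,0],
    [0.18,0,0],
    [0.18,0,0],
    [0.18,0,0],
    [0.18,0,0],
  ],
  grip=[-1,-1,-1,-1,-1],
)

```text
time: 13.1
tcp_pos: [0.5034, -0.069, 0.2252]
orientation: [167.9, 0.0, -165.0]
wrist_force: [-2.7, -3.5, -10.7]
gripper_width: 0.162
grip_force: 35.0
```

Request:
jog_arm(
  linear=[
    [0,0.18,-0.07],
    [0,0.18,-0.07],
    [0,0.18,-0.06],
    [0,0.19,-0.05],
    [0,0.18,-0.05],
  ],
  twist=[
    [0.18,0,0],
    [0.18,0,0],
    [0.18,0,0],
    [0.18,0,0],
    [0.18,0,0],
  ],
  grip=[-1,-1,-1,-1,-1],
)

```text
time: 13.6
tcp_pos: [0.4982, -0.0494, 0.2372]
orientation: [174.2, 0.0, -165.0]
wrist_force: [-3.8, -9.1, -4.0]
gripper_width: 0.162
grip_force: 35.0
```

Request:
jog_arm(
  linear=[
    [0,0.19,-0.03],
    [0,0.19,-0.03],
    [0,0.19,-0.02],
    [0,0.19,-0.01],
    [0,0.2,0],
  ],
  twist=[
    [0.17,0,0],
    [0.18,0,0],
    [0.18,0,0],
    [0.18,0,0],
    [0.18,0,0],
  ],
  grip=[-1,-1,-1,-1,-1],
)

```text
time: 14.1
tcp_pos: [0.4926, -0.0266, 0.2419]
orientation: [-179.7, 0.1, -165.0]
wrist_force: [-4.0, -10.2, 3.7]
gripper_width: 0.162
grip_force: 35.0
```

Request:
jog_arm(
  linear=[
    [0,0,0],
    [0,0,0],
    [0,0,0],
  ],
  twist=[
    [0,0,0],
    [0,0,0],
    [0,0,0],
  ],
  grip=[-1,-1,-1],
)

```text
time: 14.4
tcp_pos: [0.4924, -0.0257, 0.2419]
orientation: [-179.9, 0.1, -165.0]
wrist_force: [-6.0, -5.1, 6.3]
gripper_width: 0.163
grip_force: 35.0
```

The TCP is within 1 mm of where it gripped, so the pot is upright. Release, then lift away.

Request:
jog_arm(
  linear=[
    [0,0.02,0],
    [0,0,0],
    [0,0,0],
    [0,0,0],
    [0,0,0],
  ],
  twist=[
    [0,0,0],
    [0,0,0],
    [0,0,0],
    [0,0,0],
    [0,0,0],
  ],
  grip=[-1,0.2,0.2,0.2,0.2],
)

```text
time: 14.9
tcp_pos: [0.4921, -0.0244, 0.24]
orientation: [180.0, 0.1, -165.0]
wrist_force: [-0.4, 0.2, -0.8]
gripper_width: 0.489
grip_force: 0.0
```

Request:
jog_arm(
  linear=[
    [0,0,0],
    [0,0,-0.4],
    [0,0,-0.8],
    [0,0,-1],
    [0,0,-1],
  ],
  twist=[
    [0,0,0],
    [0,0,0],
    [0,0,0],
    [0,0,0],
    [0,0,0],
  ],
  grip=[0.2,0.2,0.2,0.2,0.2],
)

```text
time: 15.4
tcp_pos: [0.4916, -0.0247, 0.3211]
orientation: [180.0, -0.0, -165.0]
wrist_force: [-0.7, -0.5, 0.2]
gripper_width: 0.605
grip_force: 0.0
```

Request:
jog_arm(
  linear=[
    [0,0,-1],
    [0,0,-1],
    [0.5,0,-1],
    [1,0,0],
    [1,0,0],
  ],
  twist=[
    [0,0,0],
    [0,0,0],
    [0,0,0],
    [0,0,0],
    [0,0,0],
  ],
  grip=[0.2,0.2,0.2,0.2,0.2],
)

```text
time: 15.9
tcp_pos: [0.431, -0.041, 0.3959]
orientation: [-180.0, 0.1, -165.0]
wrist_force: [-0.1, -0.7, 0.2]
gripper_width: 0.6
grip_force: 0.0
```

```bash
python3 - <<'E'
from h import *
c=arm.capture("scene");a=c["img"][:,:,::-1]
cv2.imwrite("pics/s3.png",cv2.resize(a[100:400,80:500],(800,571)))
o=cv2.imread("pics/scene0.png")
d=cv2.absdiff(o,np.ascontiguousarray(a)).max(2)
print("pot/handle region diff",d[170:270,320:395].mean())
for l in ("pot_grip","pot_mouth"): print(l,[(np.round(x["pixel"],1).tolist(),round(x["p"],2)) for x in arm.landmark_of("scene",l)[:1]])
E
```

```text
pot/handle region diff 8.140533333333334
pot_grip [([337.6, 175.0], 0.94)]
pot_mouth [([364.6, 236.6], 0.84)]
```

View pics/s3.png

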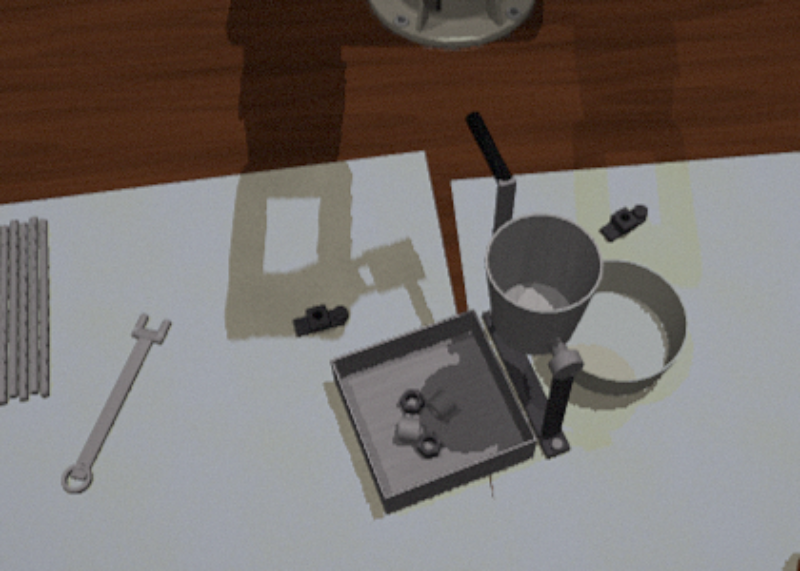

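The pot is upright and empty, at the same pixels as before (handle 473–507, 115–180). All four pieces are in the tray, around (425,420), and nothing else has moved. Handing in.

```bash
python3 -c "
from rig import arm
print(arm.close_job())"
```

```text
the job is handed in; nothing more can be done
None
```

I tipped the pot into the square steel tray, where the final picture shows both nuts and both bushes, then swung it back upright; the tub, wrench and rocker arms look unmoved, and the job was handed in at about 16 s.

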